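Eject the struck medal through the press guard

ROBOT

A 6-joint arm with a two-finger parallel gripper is mounted at the origin on the work surface. World frame = base frame: x ahead of the robot, y to its left, z up, the work surface at z = 0. Lengths are in m, angles in degrees, forces in N, time in s.
With the tool pointing down it reaches from about 0.375 to 0.9 m from the base axis. Payload 3.1 kg.
Tool frame: the origin (TCP) lies on the centre line of the jaws, within the pads' length; the fingertips stand 8 mm ahead of it and the grasp point (between the pads) lies 11 mm behind it (bot.tip_extent is the distance from the TCP to the fingertips, in m); z points along the fingers, y is the line along which they close (so a half turn about z gives the same grasp; the last joint's range is limited). The gripper opens to 87 mm and grips with 3 to 60 N. Pads are 19 mm wide; open, the fingers measure 117 mm over their backs; the gripper's body (75 mm by 190 mm) begins 51 mm behind the grasp point.
Start: joints at [61.278, 30.224, 82.088, -0, 67.689, -10.227], TCP at [0.198, 0.593, 0.231] pointing down, gripper open.
Joint ranges: [-176.69, 176.69], [-43.24, 126.21], [12.49, 139.97], [-82, 262], [0, 151.66], [-163.58, 163.58]. Speed limits (degrees/s): [159.86, 159.86, 180, 180, 180, 180].

INTERFACE

Orientations are given as a 3x3 rotation matrix whose columns are the frame's x, y, z axes.
In Python, from rig import bot, vision, workorder gives the robot as it stands.
- The arm moves only by the shell command python3 -m handwheel 'ROWS'. ROWS is JSON, a list of rows, each an object with "delta_rot": the turn, a rotation vector about the tool's x, y, z in rad, a list of three; "xyz": the shift along the tool's x, y, z in mm, a list of three; "hand": the closure, from -1 (fully open) to 1 (shut). A call has exactly 5 rows; each row is the pose to reach, as a shift and turn from the pose commanded when the call began, along the tool's axes at that moment; what a row does not reach only later rows make up. A row lasts 1/8 s, in which the tool goes at most 62.5 mm and 10.7 degrees, less where a joint would pass 70% of its speed; a pose out of reach is approached as far as the arm can. A call with a gripper value outside its range is refused whole. The fingers move at their own pace and stop on an object; the grip force is fixed at half the most. Time passes only in rows, so rows that repeat a pose let the fingers close, or fill a call up. It gives the time, the measured TCP pose, the force, the opening and the grip force at its end, in the units of the state.
- bot.read_state(): the state, without advancing time (a new reading comes with each control period).
- vision.capture(name): name is "scene" or "top"; returns the picture (400x640x3 uint8, red, green, blue); there is no depth.
- vision.camera_model(name): a dict with "camera_matrix" (3x3 intrinsics, pixels), "camera_from_world" (4x4, takes a point from world to camera coordinates). Camera axes: x right, y up, looking along -z (the intrinsics and any distortion apply to the point x, -y, -z); pixel columns grow to the right and rows downward; lengths in m; the calibration is good to about 2 mm. A picture is of the moment at which its call begins. camera_model takes no time and is no camera call.
- workorder.hand_in(): hands the job in; it is judged then, once.
The state is a dict: "time_s": time; "joint_positions": joint angles; "qvel": joint speeds; "tau": joint torques, N m; "position": TCP position; "tcp_rot": TCP orientation; "force": force on the tool from outside, world axes, zero at the start; "moment": the same for the moment, N m; "opening": opening from 0.0 (shut) to 1.0 (fully open); "grasp_force": force on a finger pad.
Only numpy, scipy, OpenCV 4.12 (cv2) and the standard library are available. Lean on these libraries where they do the work, as an engineer would, in place of code of your own. Each camera call takes 0.05 s, during which the arm holds its last target. There are 200 camera calls.

TASK

The hydraulic bench press has just struck a medal, which still sits down in its die. Reach with the fingers through the yellow-edged window in the press guard and press the red ejector lever all the way down to its stop, so that the medal rises out of the die, then draw the fingers back out of the window. Do not touch the guard or the medal, leave the medal resting on the raised ejector, and leave the things on the bench where they are.

Things in the scene. Friction and masses are not known exactly. Their poses are not given: they have to be found in the camera images.
- ejector_lever (a joint): steel bar on a cross pin at the front of the die, inside the guard, red finger pad at its free end. Rad: 0 = fully up (bar 0.18 above level), 0.24 = down on its stop (0.06 below level); may start slightly down. Takes about 7 N at the pad; no spring, stays where it is left. It lifts the medal in proportion, 6.5 mm at full travel, and holds it up.
- lever_pad (a point): centre of the top face of the red finger pad (38 mm along the lever, 24 wide, 16 thick), 105 mm along the bar from its pivot and 8 mm above the bar's middle line. Axes turn with the lever: -x along the bar away from the pivot, y across, z up out of the pad. From fully up to fully down it sinks 25 mm, almost straight down (within 4 mm).
- window (a point): centre of the opening in the guard's sloping top, on the outer face: 110 mm along y, 90 along x, yellow rim 10 mm wide, 7 thick, clear sheet beyond. z: outward, square to the sheet, 20 degrees from vertical, leaning to the press's front; x: up the slope to the press. The pad lies about 10 mm behind it when up, 35 mm when down, up to 15 mm off its middle to either side.
- guard: hood of clear sheet in a yellow frame on the press's front, 300 mm wide, reaching 220 mm ahead of the uprights. Its top slopes from about 180 mm high at the uprights to 102 at the front edge; clear sheet also closes the front, both sides and the space above the slope up to 330 mm. Fixed. Origin on the bench within 20 mm of the press's origin, axes as the press's.
- press: green steel H-frame bench press, fixed, 350 mm wide, 500 mm high. Origin on the bench under the ram's axis; -x is its front (towards the robot), z up. The crosshead (up to x = -45 mm) lies 340 to 410 mm up; a gauge of 60 mm diameter sticks out at its front, left of the middle, to x = -86 mm, 385 mm up.
- die_mouth (a point): centre of the die's round recess at the level of the die's top face, 120 mm above the bench, under the ram and behind the guard; the recess is 41 mm wide and 5 mm deep. Axes as the press's.
- blank_mid (a point): centre of the loose struck medal, a copper disc of 38 mm diameter and 4 mm thickness with a brass-coloured face; it lies in the die recess, its middle about 3 mm below the die's top face. z is its face's normal.
- mallet: loose wooden mallet lying on the bench: head 52 mm diameter, 85 mm long; handle 22 mm diameter; 240 mm overall. Origin on the bench under the handle's axis, 85 mm behind the head's middle; x runs to the head.
- paste_jar: loose round jar with a steel lid, 64 mm diameter, 65 mm high, standing; origin at the centre of its underside.
- punch_block: loose wooden block 70 x 70 x 50 mm with four upright ball-ended steel punches, 91 mm high overall; origin at the centre of its underside.
- blank: the same medal; its origin lies at the centre of its underside.

How it is judged (in metres and radians):
At the end, for the whole second after the job is handed in: Lever within 0.02 rad of its lower stop; medal level and at rest on the raised ejector, its middle 2 to 8 mm above the die face and within 4 mm of the die axis; fingers out of the window (grasp point over 25 mm outside); mallet, jar and punch block within 15 mm of their starts (value of joint ejector_lever above 0.22 rad and z of blank_mid in the frame of die_mouth between 0.002 and 0.008 m and horizontal distance between blank_mid and die_mouth below 0.004 m and angle between blank_mid's own z axis and vertical below 0.1 rad and linear speed of blank below 0.02 m/s and z of the grasp point in the frame of window above 0.025 m and distance of each of mallet, paste_jar, punch_block from where it was at the start of the episode below 0.015 m); the robot touches nothing.
It fails at once if the robot touches the guard (over 0.5 N) (contact force between any of the arm, the fingers and guard above 0.5 N).
It fails at once if the robot touches the medal (contact force between any of the arm, the fingers and blank above 0.2 N).
It fails at once if the medal is lifted or carried off the ejector (z of blank_mid in the frame of die_mouth above 0.015 m or horizontal distance between blank_mid and die_mouth above 0.008 m).
It fails at once if the mallet, the jar or the punch block is moved by more than 15 mm (distance of any of mallet, paste_jar, punch_block from where it was at the start of the episode above 0.015 m).
It also fails if it takes over 35 s, if anything falls off the work surface, if the arm or the gripper's body presses on something with over 40 N, if the wrist force passes 120 N, or if a joint passes its speed limit or range.

## Working session

There is one attempt and no reset: what is moved stays moved. The work goes in short steps, Python scripts to look and compute and a shell command to move; the robot and the scene stay as the last step left them, time stands still between calls to the robot, and variables do not carry over. Pictures are saved under pics/ and viewed, at most 10 in all, crops included, and the job is handed in when it is done.

```bash
mkdir -p pics; python3 - <<'E'
from rig import bot, vision
import cv2,numpy as np
for n in("scene","top"):
    cv2.imwrite(f"pics/{n}0.png",vision.capture(n)[:,:,::-1])
    m=vision.camera_model(n);print(n,{k:np.round(v,4).tolist() if not isinstance(v,str) else v for k,v in m.items()})
s=bot.read_state();print(s["position"],s["tcp_rot"],s["opening"],bot.tip_extent,s["time_s"])
E
```

```text
scene {'camera_matrix': [[510.3011, 0.0, 320.8077], [0.0, 510.3011, 203.9127], [0.0, 0.0, 1.0]], 'camera_from_world': [[-0.3508, 0.9365, 0.001, 0.1477], [-0.8836, -0.3313, 0.3309, 0.474], [0.3102, 0.1152, 0.9437, -1.506], [0.0, 0.0, 0.0, 1.0]]}
top {'camera_matrix': [[487.9808, 0.0, 321.8711], [0.0, 487.9808, 214.6783], [0.0, 0.0, 1.0]], 'camera_from_world': [[-0.0186, -0.9998, -0.0085, 0.0342], [0.9855, -0.0198, 0.1684, -0.5825], [-0.1685, -0.0053, 0.9857, -1.2934], [0.0, 0.0, 0.0, 1.0]]}
[0.19792219 0.59215668 0.22966927] [[-9.48345701e-01  3.17237390e-01 -9.32585642e-04]
 [ 3.17238580e-01  9.48344204e-01 -1.71870407e-03]
 [ 3.39174994e-04 -1.92577776e-03 -9.99998088e-01]] 0.9992560372307722 0.008 0.1
```

View pics/scene0.png

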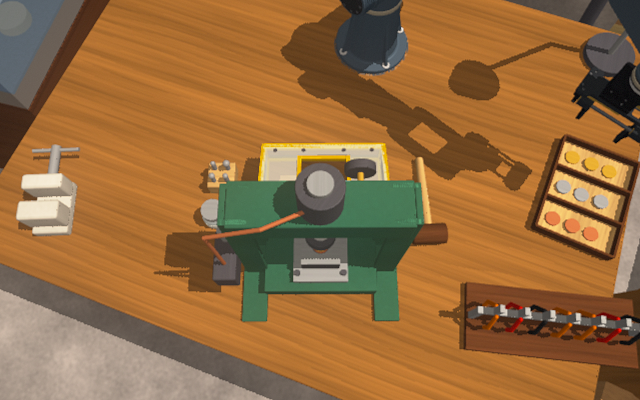

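View pics/top0.png

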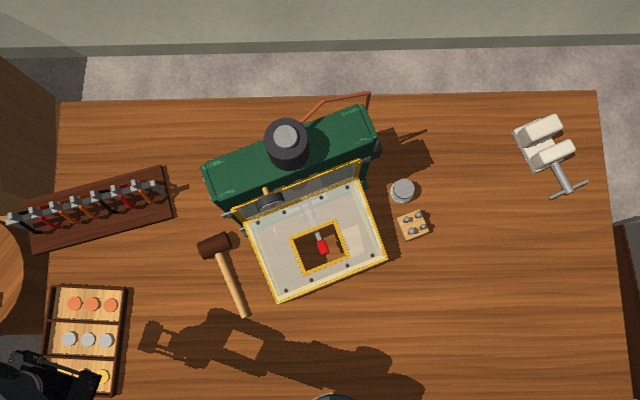

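The top view shows the press with its guard window around (320,247) and the red pad at about (322,247). The mallet lies left of the guard, with the jar and punches to its right. I'll enlarge the window area.

```bash
python3 - <<'E'
import cv2
a=cv2.imread("pics/top0.png")
cv2.imwrite("pics/c1.png",cv2.resize(a[155:310,225:395],None,fx=3.8,fy=3.8,interpolation=cv2.INTER_CUBIC))
cv2.imwrite("pics/c2.png",cv2.resize(a[215:279,285:357],None,fx=9,fy=9,interpolation=cv2.INTER_CUBIC))
E
```

```text
(no output)
```

View pics/c1.png

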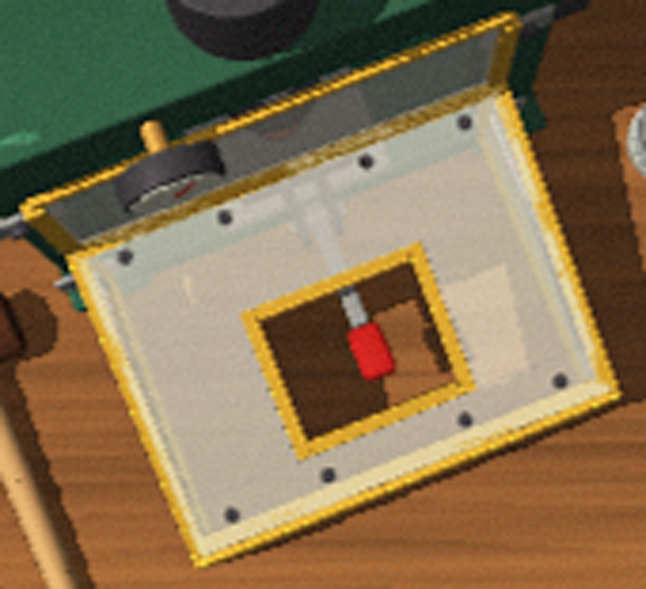

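View pics/c2.png

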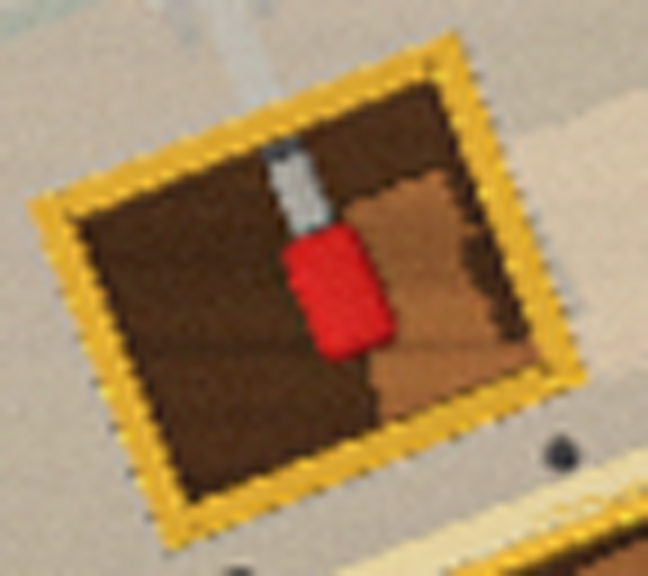

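The crop shows these opening corners: (80,220), (435,85), (540,365), (190,500). The pad's centre is at about (337,293), with the lever slightly left of it going back. I'll fit the guard and window.

```bash
cat >fit.py <<'E'
from rig import bot, vision
import numpy as np
from scipy.optimize import least_squares
from scipy.spatial.transform import Rotation as R
m=vision.camera_model("top");K=np.array(m["camera_matrix"]);T=np.array(m["camera_from_world"])
def proj(P):
    c=np.atleast_2d(P)@T[:3,:3].T+T[:3,3];p=(c*[1,-1,-1])@K.T;return p[:,:2]/p[:,2:]
def ray(uv):
    d=T[:3,:3].T@(np.array([1,-1,-1])*np.linalg.solve(K,[*uv,1]));return -T[:3,:3].T@T[:3,3],d
def onz(uv,z):
    o,d=ray(uv);return o+d*(z-o[2])/d[2]
f9=lambda a:np.array(a)/9.+[285,215]
f38=lambda a:np.array(a)/3.8+[225,155]
inner=f9([(80,220),(435,85),(540,365),(190,500)]);outer=f9([(30,200),(460,32),(588,380),(170,550)])
front=f38([(200,562),(618,393)])
sg=np.array([(1,1),(1,-1),(-1,-1),(-1,1)])
E
cat >m1.py <<'E'
from fit import *
rot=lambda y:R.from_euler("ZY",[y,-20],degrees=True).as_matrix()
def pts(p,w):
    q=np.c_[sg*w,np.zeros(4)];return p[:3]+q@rot(p[3]).T
fun=lambda p:np.r_[(proj(pts(p,[.045,.055]))-inner).ravel(),(proj(pts(p,[.055,.065]))-outer).ravel()]
s=least_squares(fun,[.6,.03,.14,20]);p=s.x;print("free z fit",p,np.abs(s.fun).max())
fz=lambda q,z:fun([q[0],q[1],z,q[2]])
for z in(.13,.135,.14,.145,.15):
    s=least_squares(fz,[.6,.03,20],args=(z,));print(z,s.x,s.cost)
A,B=onz(front[0],.102),onz(front[1],.102);print("front",A,B,np.linalg.norm(A-B))
for z in (.12,.13,.14): print("pad",z,onz(f9((337,293)),z))
E
python3 m1.py
```

```text
free z fit [ 0.48600518  0.0297924   0.11351798 20.38902391] 0.5666505185817812
0.13 [ 0.4843128   0.02960015 20.39183486] 1.2224263284407015
0.135 [ 0.48379941  0.0295418  20.39270291] 1.671266974803109
0.14 [ 0.48328603  0.02948342 20.39357802] 2.245216945933985
0.145 [ 0.48277266  0.02942503 20.3944605 ] 2.9472942894130134
0.15 [ 0.4822593   0.02936662 20.39535096] 3.780590875413412
front [0.34675241 0.14047017 0.102     ] [ 0.45526944 -0.14610823  0.102     ] 0.30643616573335947
pad 0.12 [0.48505525 0.0227333  0.12      ]
pad 0.13 [0.48403115 0.02267868 0.13      ]
pad 0.14 [0.48300704 0.02262405 0.14      ]
```

```bash
cat >go.py <<'E'
import sys;from fit import *
# usage: go.py dx dy dz : tip-centre target in mm, guard axes (yaw 20.4, z vertical), relative to pad (.4845,.0227,.124)
Y=R.from_euler("Z",20.4,degrees=True).as_matrix();W=R.from_euler("ZY",[20.4,-20],degrees=True).as_matrix()
Rt=W@np.diag([-1,1,-1.]);P=np.array([.4845,.0227,.124])
s=bot.read_state();p,r=s["position"],s["tcp_rot"]
tip=P+Y@np.array([float(a) for a in sys.argv[1:4]])/1e3;t=tip-.008*Rt[:,2]
print("target",t,"xyz mm",np.round(r.T@(t-p)*1e3,1),"rot",np.round(R.from_matrix(r.T@Rt).as_rotvec(),3))
cur=p+.008*r[:,2];print("tip now rel",np.round(Y.T@(cur-P)*1e3,1),"F",np.round(s["force"],1),"t",s["time_s"])
E
python3 go.py -20 0 110;python3 go.py 6 0 110
```

```text
target [0.46318981 0.01477481 0.24151754] xyz mm [-434.7 -463.4  -11.1] rot [-0.12  -0.336 -0.672]
tip now rel [-70.1 633.6  97.7] F [ 0.1 -0.4 -0.1] t 0.1
target [0.48755914 0.02383768 0.24151754] xyz mm [-455.  -447.1  -11.1] rot [-0.12  -0.336 -0.672]
tip now rel [-70.1 633.6  97.7] F [ 0.1 -0.4 -0.1] t 0.1
```

```bash
python3 -m handwheel '[{"xyz":[-38,-41,-6],"delta_rot":[-0.024,-0.067,-0.134],"hand":1},{"xyz":[-76,-82,-12],"delta_rot":[-0.048,-0.134,-0.269],"hand":1},{"xyz":[-114,-123,-18],"delta_rot":[-0.072,-0.202,-0.403],"hand":1},{"xyz":[-152,-164,-20],"delta_rot":[-0.096,-0.269,-0.538],"hand":1},{"xyz":[-190,-205,-20],"delta_rot":[-0.12,-0.336,-0.672],"hand":1}]'; python3 go.py -10 0 110
```

```text
time_s: 0.72
position: [0.3135, 0.3373, 0.2508]
tcp_rot: [[-0.878, -0.353, 0.323], [-0.331, 0.936, 0.122], [-0.345, 0.0, -0.939]]
force: [1.8, -0.5, -0.6]
opening: 0.518
grasp_force: 0.0
target [0.47256263 0.01826053 0.24151754] xyz mm [ -30.8 -354.7   21.2] rot [0.002 0.003 0.005]
tip now rel [-47.9 354.5 119.3] F [ 1.8 -0.5 -0.6] t 0.725
```

```bash
python3 -m handwheel '[{"xyz":[-5,-55,0],"delta_rot":[0,0,0],"hand":1},{"xyz":[-10,-110,0],"delta_rot":[0,0,0],"hand":1},{"xyz":[-15,-165,0],"delta_rot":[0,0,0],"hand":1},{"xyz":[-20,-220,0],"delta_rot":[0,0,0],"hand":1},{"xyz":[-25,-275,0],"delta_rot":[0,0,0],"hand":1}]'; python3 go.py 6 0 60
```

```text
time_s: 1.35
position: [0.4311, 0.0871, 0.2588]
tcp_rot: [[-0.881, -0.347, 0.321], [-0.326, 0.938, 0.121], [-0.343, 0.002, -0.94]]
force: [0.2, 0.3, 0.9]
opening: 0.023
grasp_force: 0.0
target [0.48755914 0.02383768 0.19151754] xyz mm [ -6.1 -79.1  73.7] rot [ 0.001  0.001 -0.002]
tip now rel [-24.8  79.  127.3] F [0.2 0.3 0.9] t 1.35
```

```bash
python3 -m handwheel '[{"xyz":[-2,-26,10],"delta_rot":[0,0,0],"hand":1},{"xyz":[-4,-53,30],"delta_rot":[0,0,0],"hand":1},{"xyz":[-6,-79,55],"delta_rot":[0,0,0],"hand":1},{"xyz":[-6,-79,73],"delta_rot":[0,0,0],"hand":1},{"xyz":[-6,-79,73],"delta_rot":[0,0,0],"hand":1}]'; python3 go.py 6 0 10
python3 - <<'E'
from rig import vision
import cv2
a=vision.capture("top")[:,:,::-1]
cv2.imwrite("pics/c3.png",cv2.resize(a[150:320,215:405],None,fx=3.5,fy=3.5,interpolation=cv2.INTER_CUBIC))
E
```

```text
time_s: 1.98
position: [0.4862, 0.0256, 0.1906]
tcp_rot: [[-0.883, -0.347, 0.317], [-0.325, 0.938, 0.121], [-0.339, 0.004, -0.941]]
force: [0.3, 0.7, 0.1]
opening: 0.003
grasp_force: 0.0
target [0.48755914 0.02383768 0.14151754] xyz mm [16.  -2.3 46.4] rot [ 0.003 -0.003 -0.003]
tip now rel [ 5.3  2.2 59.1] F [0.3 0.7 0.1] t 1.975
```

View pics/c3.png

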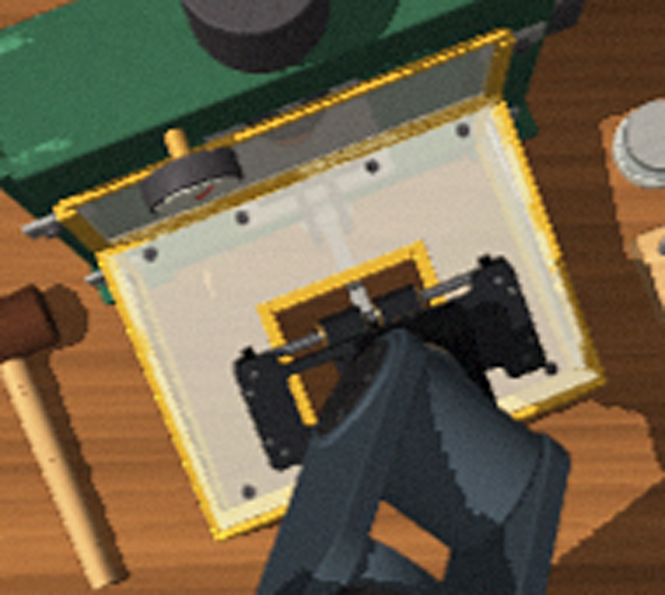

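The gripper sits over the window, square to it, with the lever bar visible just behind the fingers at (360,295). Next I descend.

```bash
python3 -m handwheel '[{"xyz":[4,-1,11],"delta_rot":[0,0,0],"hand":1},{"xyz":[8,-2,23],"delta_rot":[0,0,0],"hand":1},{"xyz":[12,-2,35],"delta_rot":[0,0,0],"hand":1},{"xyz":[14,-2,42],"delta_rot":[0,0,0],"hand":1},{"xyz":[14,-2,42],"delta_rot":[0,0,0],"hand":1}]'; python3 go.py 6 0 3
```

```text
time_s: 2.65
position: [0.4885, 0.0244, 0.1475]
tcp_rot: [[-0.881, -0.348, 0.32], [-0.326, 0.938, 0.121], [-0.342, 0.002, -0.94]]
force: [-0.3, 0.3, 0.6]
opening: 0.005
grasp_force: 0.0
target [0.48755914 0.02383768 0.13451754] xyz mm [ 5.5 -0.2 11.8] rot [ 0.002 -0.    -0.001]
tip now rel [ 7.1  0.2 16. ] F [-0.3  0.3  0.6] t 2.65
```

```bash
python3 -m handwheel '[{"xyz":[0.8,0,1.9],"delta_rot":[0,0,0],"hand":1},{"xyz":[1.6,0,3.8],"delta_rot":[0,0,0],"hand":1},{"xyz":[2.4,0,5.6],"delta_rot":[0,0,0],"hand":1},{"xyz":[3.2,0,7.5],"delta_rot":[0,0,0],"hand":1},{"xyz":[4,0,9.4],"delta_rot":[0,0,0],"hand":1}]' | egrep 'time|pos|force'; python3 -m handwheel '[{"xyz":[0.6,0,1.4],"delta_rot":[0,0,0],"hand":1},{"xyz":[1.2,0,2.8],"delta_rot":[0,0,0],"hand":1},{"xyz":[1.8,0,4.2],"delta_rot":[0,0,0],"hand":1},{"xyz":[2.2,0,5.6],"delta_rot":[0,0,0],"hand":1},{"xyz":[2.2,0,5.6],"delta_rot":[0,0,0],"hand":1}]'| egrep 'time|pos|force'; python3 go.py 6 0 -5
```

```text
time_s: 3.28
position: [0.4883, 0.024, 0.1374]
force: [-0.0, 1.0, -0.5]
grasp_force: 0.0
time_s: 3.9
position: [0.4881, 0.024, 0.1314]
force: [-0.3, -0.0, 0.8]
grasp_force: 0.1
target [0.48755914 0.02383768 0.12651754] xyz mm [2.2 0.1 4.4] rot [ 0.001  0.    -0.001]
tip now rel [ 6.6 -0.1 -0.1] F [-0.3 -0.   0.8] t 3.9
```

```bash
for i in 1 2; do :; done; python3 -m handwheel '[{"xyz":[0.4,0,0.9],"delta_rot":[0,0,0],"hand":1},{"xyz":[0.8,0,1.9],"delta_rot":[0,0,0],"hand":1},{"xyz":[1.2,0,2.8],"delta_rot":[0,0,0],"hand":1},{"xyz":[1.6,0,3.8],"delta_rot":[0,0,0],"hand":1},{"xyz":[2,0,4.7],"delta_rot":[0,0,0],"hand":1}]' | egrep 'time|pos|force'; python3 -m handwheel '[{"xyz":[0.4,0,0.9],"delta_rot":[0,0,0],"hand":1},{"xyz":[0.8,0,1.9],"delta_rot":[0,0,0],"hand":1},{"xyz":[1.2,0,2.8],"delta_rot":[0,0,0],"hand":1},{"xyz":[1.6,0,3.8],"delta_rot":[0,0,0],"hand":1},{"xyz":[2,0,4.7],"delta_rot":[0,0,0],"hand":1}]'| egrep 'time|pos|force'; python3 go.py 6 0 -15
```

```text
time_s: 4.53
position: [0.4875, 0.0238, 0.1268]
force: [-4.2, -1.7, 6.5]
grasp_force: 2.9
time_s: 5.15
position: [0.4882, 0.0242, 0.1229]
force: [-2.9, -1.9, 5.9]
grasp_force: 2.9
target [0.48755914 0.02383768 0.11651754] xyz mm [ 2.8 -0.1  5.8] rot [-0.    -0.002 -0.002]
tip now rel [ 6.7  0.1 -8.6] F [-2.9 -1.9  5.9] t 5.15
```

Contact is made, with about 7 N on the lever. I continue down.

```bash
python3 -m handwheel '[{"xyz":[0.4,0,0.9],"delta_rot":[0,0,0],"hand":1},{"xyz":[0.8,0,1.9],"delta_rot":[0,0,0],"hand":1},{"xyz":[1.2,0,2.8],"delta_rot":[0,0,0],"hand":1},{"xyz":[1.6,0,3.8],"delta_rot":[0,0,0],"hand":1},{"xyz":[2,0,4.7],"delta_rot":[0,0,0],"hand":1}]' | egrep 'time|pos|force'; python3 -m handwheel '[{"xyz":[0.4,0,0.9],"delta_rot":[0,0,0],"hand":1},{"xyz":[0.8,0,1.9],"delta_rot":[0,0,0],"hand":1},{"xyz":[1.2,0,2.8],"delta_rot":[0,0,0],"hand":1},{"xyz":[1.6,0,3.8],"delta_rot":[0,0,0],"hand":1},{"xyz":[2,0,4.7],"delta_rot":[0,0,0],"hand":1}]'| egrep 'time|pos|force'; python3 go.py 6 0 -25
```

```text
time_s: 5.78
position: [0.4889, 0.0247, 0.1193]
force: [-3.4, -3.0, 6.0]
grasp_force: 3.0
time_s: 6.4
position: [0.4896, 0.0253, 0.1156]
force: [-3.9, -3.7, 5.7]
grasp_force: 3.0
target [0.48755914 0.02383768 0.10651754] xyz mm [ 5.3 -0.7  7.8] rot [-0.002 -0.009 -0.003]
tip now rel [  8.3   0.6 -15.9] F [-3.9 -3.7  5.7] t 6.4
```

```bash
python3 -m handwheel '[{"xyz":[0.7,-0.1,0.9],"delta_rot":[0,0,0],"hand":1},{"xyz":[1.4,-0.2,1.8],"delta_rot":[0,0,0],"hand":1},{"xyz":[2.1,-0.3,2.7],"delta_rot":[0,0,0],"hand":1},{"xyz":[2.9,-0.4,3.6],"delta_rot":[0,0,0],"hand":1},{"xyz":[3.6,-0.5,4.5],"delta_rot":[0,0,0],"hand":1}]' | egrep 'time|pos|force'; python3 go.py 6 0 -25
```

```text
time_s: 7.02
position: [0.4893, 0.0252, 0.1121]
force: [-3.4, -2.4, 6.2]
grasp_force: 3.0
target [0.48755914 0.02383768 0.10651754] xyz mm [ 3.9 -0.6  4.6] rot [-0.003 -0.013 -0.004]
tip now rel [  8.    0.6 -19.4] F [-3.4 -2.4  6.2] t 7.025
```

```bash
python3 -m handwheel '[{"xyz":[0.9,-0.1,0.9],"delta_rot":[0,-0.002,0],"hand":1},{"xyz":[1.7,-0.2,1.8],"delta_rot":[0,-0.005,0],"hand":1},{"xyz":[2.6,-0.4,2.7],"delta_rot":[0,-0.008,0],"hand":1},{"xyz":[3.5,-0.5,3.6],"delta_rot":[0,-0.01,0],"hand":1},{"xyz":[4.3,-0.6,4.5],"delta_rot":[0,-0.013,0],"hand":1}]' | egrep 'time|pos|force'; python3 go.py 6 0 -30
```

```text
time_s: 7.65
position: [0.4905, 0.026, 0.1114]
force: [-4.1, -3.0, 5.6]
grasp_force: 3.0
target [0.48755914 0.02383768 0.10151754] xyz mm [ 6.6 -1.   8.2] rot [-0.005 -0.012 -0.006]
tip now rel [  9.4   0.9 -20.1] F [-4.1 -3.   5.6] t 7.65
```

```bash
python3 -m handwheel '[{"xyz":[0.9,-0.1,0.9],"delta_rot":[0,-0.002,0],"hand":1},{"xyz":[1.7,-0.2,1.8],"delta_rot":[0,-0.005,0],"hand":1},{"xyz":[2.6,-0.4,2.7],"delta_rot":[0,-0.008,0],"hand":1},{"xyz":[3.5,-0.5,3.6],"delta_rot":[0,-0.01,0],"hand":1},{"xyz":[4.3,-0.6,4.5],"delta_rot":[0,-0.013,0],"hand":1}]' | egrep 'time|pos|force'; python3 go.py 6 0 -35
```

```text
time_s: 8.28
position: [0.4918, 0.0269, 0.1108]
force: [-3.8, -2.6, 6.3]
grasp_force: 3.1
target [0.48755914 0.02383768 0.09651754] xyz mm [ 9.5 -1.4 11.7] rot [-0.008 -0.01  -0.008]
tip now rel [ 11.    1.3 -20.8] F [-3.8 -2.6  6.3] t 8.275
```

```bash
python3 - <<'E'
from rig import bot,vision
import numpy as np,cv2
s=bot.read_state()
for k in("joint_positions","tau","tcp_rot","moment"):print(k,np.round(s[k],3).tolist())
a=vision.capture("top")[:,:,::-1]
cv2.imwrite("pics/c4.png",cv2.resize(a[190:300,255:375],None,fx=5,fy=5,interpolation=cv2.INTER_CUBIC))
E
```

```text
joint_positions [-16.964, 29.146, 120.995, 39.689, 17.846, -163.535]
tau [1.214, -29.524, -7.437, 0.603, -0.254, 0.0]
tcp_rot [[-0.887, -0.339, 0.315], [-0.321, 0.941, 0.109], [-0.333, -0.005, -0.943]]
moment [-0.377, 0.637, -0.072]
```

View pics/c4.png

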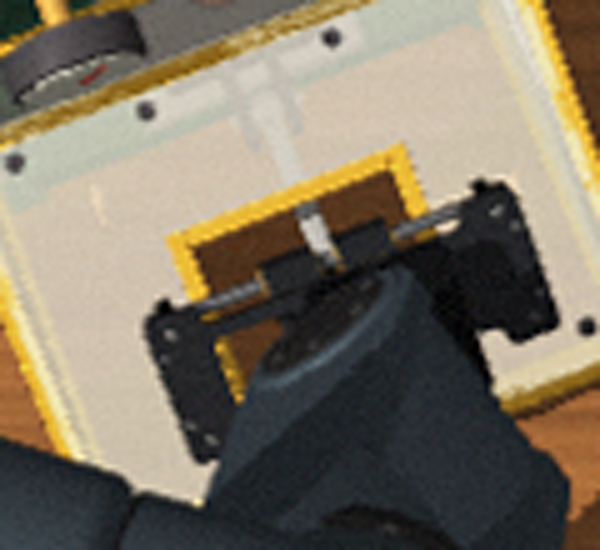

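The picture shows the fingers still inside the window on the pad, well clear of the rim. However, joint 6 is at its limit (−163.5°). I lift off and turn +0.26 rad about tool z to free it.

```bash
python3 -m handwheel '[{"xyz":[-1.5,0,-4],"delta_rot":[0,0,0],"hand":1},{"xyz":[-2.7,0,-8],"delta_rot":[0,0,0.03],"hand":1},{"xyz":[-2.7,0,-9],"delta_rot":[0,0,0.12],"hand":1},{"xyz":[-2.7,0,-9],"delta_rot":[0,0,0.26],"hand":1},{"xyz":[-2.7,0,-9],"delta_rot":[0,0,0.26],"hand":1}]' | egrep 'time|pos|force'
sed -i 's/Rt=W@np.diag(\[-1,1,-1.\])/Rt=W@np.diag([-1,1,-1.])@R.from_rotvec([0,0,.26]).as_matrix()/' go.py
echo 'print("J",np.round(s["joint_positions"],1)); print("down,back per mm", np.round(r.T@[0,0,-1],2), np.round(r.T@-Y[:,0],2))'>>go.py
python3 go.py 7 0 -14
```

```text
time_s: 8.95
position: [0.4924, 0.027, 0.1201]
force: [-0.0, 0.2, 0.0]
grasp_force: 0.0
target [0.48849642 0.02418626 0.11751754] xyz mm [ 4.7 -2.6  0.9] rot [-0.01  -0.007 -0.007]
tip now rel [ 11.6   1.2 -11.4] F [-0.   0.2  0. ] t 8.95
J [ -17.    27.9  120.5   36.7   19.2 -145.5]
down,back per mm [ 0.32 -0.08  0.94] [ 0.91 -0.25 -0.33]
```

```bash
python3 -m handwheel '[{"xyz":[2.4,-1.3,0.5],"delta_rot":[0,0,0],"hand":1},{"xyz":[4.7,-2.6,0.9],"delta_rot":[0,0,0],"hand":1},{"xyz":[5.1,-2.7,2.3],"delta_rot":[0,0,0],"hand":1},{"xyz":[5.6,-2.8,3.8],"delta_rot":[0,0,0],"hand":1},{"xyz":[6.1,-2.9,5.2],"delta_rot":[0,0,0],"hand":1}]' | egrep 'time|pos|force'
python3 -m handwheel '[{"xyz":[0.5,-0.1,0.9],"delta_rot":[0,0,0],"hand":1},{"xyz":[1,-0.2,1.8],"delta_rot":[0,0,0],"hand":1},{"xyz":[1.5,-0.3,2.7],"delta_rot":[0,0,0],"hand":1},{"xyz":[2,-0.4,3.6],"delta_rot":[0,0,0],"hand":1},{"xyz":[2.5,-0.6,4.5],"delta_rot":[0,0,0],"hand":1}]' | egrep 'time|pos|force'
python3 go.py 7 0 -27
```

```text
time_s: 9.57
position: [0.4884, 0.0243, 0.1127]
force: [0.2, -0.5, -0.1]
grasp_force: 0.0
time_s: 10.2
position: [0.4881, 0.0241, 0.1083]
force: [-0.2, 2.2, 6.0]
grasp_force: 2.7
target [0.48849642 0.02418626 0.10451754] xyz mm [ 0.9 -0.3  3.7] rot [-0.01  -0.005 -0.008]
tip now rel [  6.5  -0.  -23.2] F [-0.2  2.2  6. ] t 10.2
J [ -17.6   29.4  121.7   42.2   17.3 -151.8]
down,back per mm [ 0.32 -0.08  0.94] [ 0.91 -0.25 -0.33]
```

```bash
python3 -m handwheel '[{"xyz":[0.4,-0.1,0.9],"delta_rot":[0,0,0],"hand":1},{"xyz":[0.8,-0.2,1.8],"delta_rot":[0,0,0],"hand":1},{"xyz":[1.3,-0.3,2.7],"delta_rot":[0,0,0],"hand":1},{"xyz":[1.7,-0.4,3.6],"delta_rot":[0,0,0],"hand":1},{"xyz":[2.1,-0.5,4.5],"delta_rot":[0,0,0],"hand":1}]' | egrep 'time|pos|force'
python3 go.py 7 0 -32
```

```text
time_s: 10.82
position: [0.4883, 0.0242, 0.1061]
force: [-9.3, 0.2, 40.4]
grasp_force: 20.8
target [0.48849642 0.02418626 0.09951754] xyz mm [ 2.  -0.5  6.2] rot [-0.01  -0.    -0.008]
tip now rel [  6.8  -0.  -25.5] F [-9.3  0.2 40.4] t 10.825
J [ -17.6   29.7  122.    44.4   16.7 -154.1]
down,back per mm [ 0.33 -0.08  0.94] [ 0.91 -0.25 -0.34]
```

The force rose to 40 N at 23–25 mm of pad travel, so the lever is on its stop. I draw straight back out.

```bash
python3 -m handwheel '[{"xyz":[-1,0,-3],"delta_rot":[0,0,0],"hand":1},{"xyz":[-3,0.5,-10],"delta_rot":[0,0,0],"hand":1},{"xyz":[-4,0.5,-28],"delta_rot":[0,0,0],"hand":1},{"xyz":[-4,0.5,-50],"delta_rot":[0,0,0],"hand":1},{"xyz":[-4,0.5,-75],"delta_rot":[0,0,0],"hand":1}]' | egrep 'time|pos|force'
python3 go.py 0 0 100
```

```text
time_s: 11.45
position: [0.4664, 0.0165, 0.1751]
force: [1.0, -0.3, -0.1]
grasp_force: 0.0
target [0.48193545 0.02174625 0.23151754] xyz mm [-33.2   8.3 -47.8] rot [-0.009 -0.008 -0.009]
tip now rel [-16.4   0.4  43.6] F [ 1.  -0.3 -0.1] t 11.45
J [ -19.8   19.2  121.    27.3   27.1 -137.7]
down,back per mm [ 0.32 -0.08  0.94] [ 0.91 -0.25 -0.33]
```

```bash
python3 -m handwheel '[{"xyz":[0,0,-30],"delta_rot":[0,0,0],"hand":1},{"xyz":[0,20,-60],"delta_rot":[0,0,0],"hand":1},{"xyz":[5,70,-70],"delta_rot":[0,0,0],"hand":1},{"xyz":[10,120,-75],"delta_rot":[0,0,0],"hand":1},{"xyz":[10,170,-75],"delta_rot":[0,0,0],"hand":1}]' | egrep 'time|pos|force'
python3 - <<'E'
from fit import *
import cv2
a=vision.capture("top")[:,:,::-1]
cv2.imwrite("pics/c5.png",cv2.resize(a[215:279,285:357],None,fx=9,fy=9,interpolation=cv2.INTER_CUBIC))
b=vision.capture("scene")[:,:,::-1]
cv2.imwrite("pics/s5.png",cv2.resize(b[130:330,190:460],None,fx=2.9,fy=2.9,interpolation=cv2.INTER_CUBIC))
E
```

```text
time_s: 12.08
position: [0.4162, 0.1773, 0.2567]
force: [0.7, 0.2, -0.3]
grasp_force: 0.0
```

View pics/c5.png

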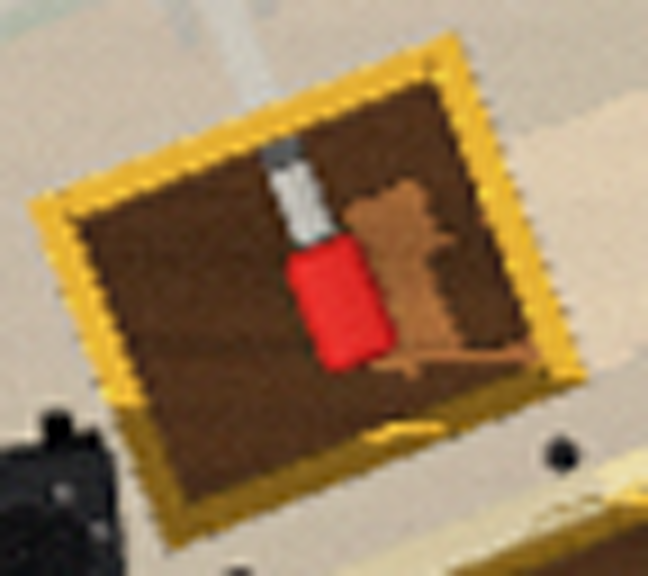

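View pics/s5.png

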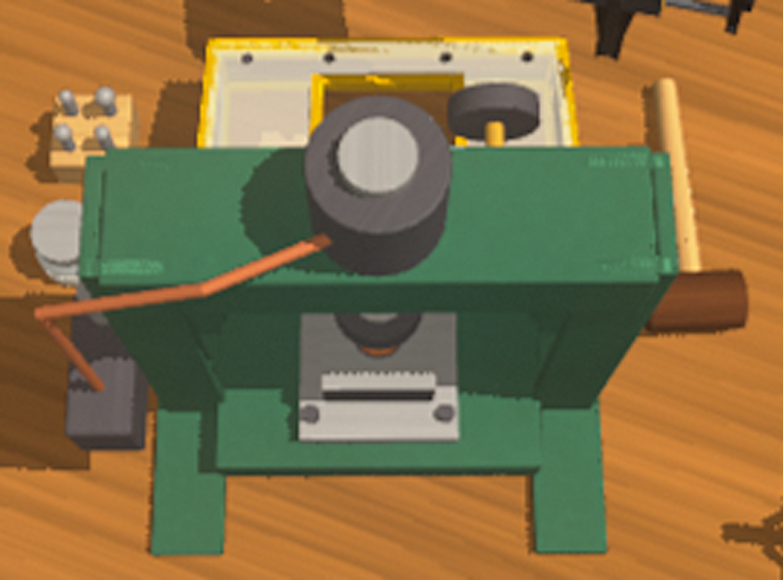

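The top view shows the pad lower in the window, at about (342,305). The scene view shows the copper medal edge raised above the die at about (375,350), and the bench items look undisturbed.

```bash
python3 -c "
from rig import workorder
print(workorder.hand_in())"
```

```text
the job is handed in; nothing more can be done
None
```

I handed in the job after pressing the lever to its stop (40 N at the pad) and drawing the fingers out of the window. The medal's edge shows above the die and the bench items look unmoved, but the hand-in returned no verdict.

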